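# Serve two chocolates from the rocker dispenser

### The job

Serve the two chocolate balls of the lane that has the plain steel cup without a handle under its outlet: press down the press pad of that lane's rocker with the fingertips and keep it down until both balls have rolled out under the lifted gate into the steel cup, then let go so that the gate drops shut. Leave the other lane with the mug alone, do not touch the balls, and do not grasp or move the cups or the things standing around.

Things in the scene. Friction and masses are not known exactly. Their poses are not given: they have to be found in the camera images.
- dispenser: two-lane chocolate dispenser fixed to the counter: wooden base 165 x 150 mm, two aluminium channels 90 mm apart. Origin on the counter under the rocker pivots (135 mm up); z up, x along the channels from the outlets (-x, robot's right) to the press pads (+x, robot's left, within 22 degrees). The near lane (closer to the robot) is at y = +45 mm, the far lane at y = -45 mm.
- pad_near (a point): centre of the upper face of the near lane's press pad: a ribbed steel plate 36 x 34 mm at one end of the steel rocker bar, 92 mm from the pivot and 139 mm above the counter at rest. It moves with the rocker. Nothing is under it down to the base board (24 mm high).
- rocker_near (a joint): near lane's rocker, rad: 0 at rest (gate shut) to 0.36 (pad about 32 mm lower, at a firm stop). Pressing the pad down raises the gate at the other end; a ball passes under it from about 0.21, and it is well clear from 0.28 (pad 25 mm down). A spring returns it: about 2.2 N on the pad at rest, 4.2 N fully down.
- lip_near (a point): middle of the near channel's outlet lip, 78 mm above the counter, above the cup of that lane (the cup's axis is about 20 mm beyond the lip).
- ball_near_1: dark chocolate ball, 24 mm across, 15 g, first (at the gate) in the near lane, about 0.09 m high there. Origin at its centre. When the gate is up it rolls out by itself and drops into the cup under the lip, within about 1 s.
- ball_near_2: dark chocolate ball, 24 mm across, 15 g, second in the near lane, about 0.09 m high there. Origin at its centre. When the gate is up it rolls out by itself and drops into the cup under the lip, within about 1 s.
- pad_far (a point): centre of the upper face of the far lane's press pad: a ribbed steel plate 36 x 34 mm at one end of the steel rocker bar, 92 mm from the pivot and 139 mm above the counter at rest. It moves with the rocker. Nothing is under it down to the base board (24 mm high).
- rocker_far (a joint): far lane's rocker, rad: 0 at rest (gate shut) to 0.36 (pad about 32 mm lower, at a firm stop). Pressing the pad down raises the gate at the other end; a ball passes under it from about 0.21, and it is well clear from 0.28 (pad 25 mm down). A spring returns it: about 2.2 N on the pad at rest, 4.2 N fully down.
- lip_far (a point): middle of the far channel's outlet lip, 78 mm above the counter, above the cup of that lane (the cup's axis is about 20 mm beyond the lip).
- ball_far_1: dark chocolate ball, 24 mm across, 15 g, first (at the gate) in the far lane, about 0.09 m high there. Origin at its centre. When the gate is up it rolls out by itself and drops into the cup under the lip, within about 1 s.
- ball_far_2: dark chocolate ball, 24 mm across, 15 g, second in the far lane, about 0.09 m high there. Origin at its centre. When the gate is up it rolls out by itself and drops into the cup under the lip, within about 1 s.
- steel_cup: plain straight-sided steel cup without handle, 59 mm across, 57 mm high, open at the top, wall about 3 mm; origin at the centre of its underside. It stands under the outlet of one of the two lanes; which one changes.
- mug: white espresso mug with a handle, 58 mm across, 56 mm high; origin on its underside. It stands under the outlet of the other lane.
- the_tamper: coffee tamper with a turned wooden handle, 58 mm across, 82 mm high, bystander beside the far channel; origin at the centre of its underside.
- glass: shot glass, 48 mm across, 58 mm high, bystander beside the far press pad; origin at the centre of its underside.
- jug: steel milk jug with a handle, 88 x 121 x 95 mm, bystander on the right; origin under its middle.
- plain_tart: custard tart, 66 mm across, 25 mm high, bystander at the right-hand foot of the tall coffee brewer (0.52 m high, from 0.62 m ahead of the robot, y about -0.16 to 0.04: keep the arm clear of it when swinging across); origin at the centre of its underside.
Mind the look-alikes: they are no part of the job. Leave any blue look-alike of the mug alone.

How it is judged (in metres and radians):
On the way, in this order (a step that is already met when the one before it is completed fails the run):
1. the pad of the steel cup's lane is pressed down by the robot and its gate lifts (((y of steel_cup in the frame of dispenser above 0 m and value of joint rocker_near above 0.12 rad and distance between the grasp point and pad_near below 0.09 m) or (y of steel_cup in the frame of dispenser below 0 m and value of joint rocker_far above 0.12 rad and distance between the grasp point and pad_far below 0.09 m))).
2. both balls of that lane lie in the steel cup (((y of steel_cup in the frame of dispenser above 0 m and (horizontal distance between ball_near_1 and steel_cup below 0.024 m and height (world z) of ball_near_1 between 0.008 and 0.057 m) and (horizontal distance between ball_near_2 and steel_cup below 0.024 m and height (world z) of ball_near_2 between 0.008 and 0.057 m)) or (y of steel_cup in the frame of dispenser below 0 m and (horizontal distance between ball_far_1 and steel_cup below 0.024 m and height (world z) of ball_far_1 between 0.008 and 0.057 m) and (horizontal distance between ball_far_2 and steel_cup below 0.024 m and height (world z) of ball_far_2 between 0.008 and 0.057 m)))), for 0.2 s.
At the end, for the whole second after the job is handed in: Both balls of the steel cup's lane lie in the steel cup (within 24 mm of its axis, below its rim), the other lane's balls are within 15 mm of where they were, both rockers are back at rest (below 0.04 rad), and steel cup and mug stand upright within 20 mm of where they stood (((y of steel_cup in the frame of dispenser above 0 m and (horizontal distance between ball_near_1 and steel_cup below 0.024 m and height (world z) of ball_near_1 between 0.008 and 0.057 m) and (horizontal distance between ball_near_2 and steel_cup below 0.024 m and height (world z) of ball_near_2 between 0.008 and 0.057 m) and distance of each of ball_far_1, ball_far_2 from where it was at the start of the episode below 0.015 m) or (y of steel_cup in the frame of dispenser below 0 m and (horizontal distance between ball_far_1 and steel_cup below 0.024 m and height (world z) of ball_far_1 between 0.008 and 0.057 m) and (horizontal distance between ball_far_2 and steel_cup below 0.024 m and height (world z) of ball_far_2 between 0.008 and 0.057 m) and distance of each of ball_near_1, ball_near_2 from where it was at the start of the episode below 0.015 m)) and value of joint each of rocker_near, rocker_far below 0.04 rad and angle between each of steel_cup, mug's own z axis and vertical below 0.1 rad and distance of each of steel_cup, mug from where it was at the start of the episode below 0.02 m and linear speed of steel_cup below 0.02 m/s); the robot touches nothing.
It fails at once if the rocker of the lane with the mug is pressed ((y of steel_cup in the frame of dispenser above 0 m and value of joint rocker_far above 0.12 rad) or (y of steel_cup in the frame of dispenser below 0 m and value of joint rocker_near above 0.12 rad)).
It fails at once if a chocolate ball is touched by the robot (contact force between any of the arm, the fingers and ball_near_1 above 0.3 N or contact force between any of the arm, the fingers and ball_near_2 above 0.3 N or contact force between any of the arm, the fingers and ball_far_1 above 0.3 N or contact force between any of the arm, the fingers and ball_far_2 above 0.3 N).
It fails at once if the steel cup or the mug is lifted, shoved or tipped (height (world z) of any of steel_cup, mug above 0.015 m or distance of any of steel_cup, mug from where it was at the start of the episode above 0.02 m or angle between any of steel_cup, mug's own z axis and vertical above 0.25 rad).
It fails at once if a bystander is moved (distance of any of the_tamper, glass, jug, plain_tart from where it was at the start of the episode above 0.02 m).
It also fails if it takes over 30 s, if anything falls off the work surface, if the arm or the gripper's body presses on something with over 40 N, if the wrist force passes 120 N, or if a joint passes its speed limit or range.

### The arm

A 6-joint arm with a two-finger parallel gripper is mounted at the origin on a cart in front of the work surface, level with it; the furniture and walls round the work are solid. World frame = base frame: x ahead of the robot, y to its left, z up, the work surface at z = 0. Lengths are in mm, angles in rad, forces in N, time in s.
With the tool pointing down it reaches from about 400 to 925 mm from the base axis. Payload 12.5 kg.
Tool frame: the origin (TCP) lies on the mounting face of the last link; the fingertips stand 190 mm ahead of it and the grasp point (between the pads) lies 171 mm ahead of it; z points along the fingers, y is the line along which they close (so a half turn about z gives the same grasp; the last joint's range is limited). The gripper opens to 95 mm and grips with 3 to 60 N. Pads are 20 mm wide; open, the fingers measure 119 mm over their backs; the gripper's body (75 mm by 180 mm) begins 59 mm behind the grasp point.
Start: joints at [-1.239, 0.491, 1.559, -0, 1.092, -0.106], TCP at [264.986, -566.045, 404.761] pointing down, gripper open.
Joint ranges: [-3.1, 3.1], [-0.84, 2.19], [0.05, 2.79], [-1.13, 4.28], [0.06, 2.93], [-2.69, 2.69]. Speed limits (rad/s): [2.22, 2.22, 2.79, 3.14, 3.14, 3.14].

### API

Orientations are given as [roll, pitch, yaw] about the fixed x, y, z axes, in that order (R = Rz(yaw) Ry(pitch) Rx(roll)).
In Python, from cell import env gives the robot as it stands.
- The arm moves only by the tool carry_out, never from a script. Its argument "series" is a list of rows, each a list of 5 numbers: the shift along the tool's x, y, z in m, then the turn about the tool's z in degrees, then the opening, from 0 (shut) to 1 (fully open). A call has 1 to 20 rows; each row is the pose to reach, as a shift and turn from the pose commanded when the call began, along the tool's axes at that moment; what a row does not reach only later rows make up. A row lasts 1/8 s, in which the tool goes at most 62.5 mm and 10.7 degrees, less where a joint would pass 70% of its speed; a pose out of reach is approached as far as the arm can. A call with a gripper value outside its range is refused whole. The fingers move at their own pace and stop on an object; the grip force is fixed at half the most. Time passes only in rows, so rows that repeat a pose let the fingers close. It gives the time, the measured TCP pose, the force, the opening and the grip force at its end, in the units of the state.
- env.state(): the state, without advancing time (a new reading comes with each control period).
- env.read_camera(name): name is "scene" or "top" or "wrist"; returns (picture, depth): 400x640x3 uint8, red, green, blue; 400x640 float32, mm along the optical axis (not along the pixel's ray), 0 where there is no reading.
- env.get_calibration(name): a dict with "intrinsics" (3x3 intrinsics, pixels), "cam_to_world" (4x4, takes a point from camera to world coordinates); the wrist camera has in their place "T_tool_cam" (4x4, takes a point from camera to tool coordinates, whose origin is the TCP and whose axes are the flange's). Camera axes: x right, y up, looking along -z (the intrinsics and any distortion apply to the point x, -y, -z); pixel columns grow to the right and rows downward; lengths in mm; the calibration is good to about 2 mm. A picture is of the moment at which its call begins: read the wrist's pose just before it. get_calibration takes no time and is no camera call.
- env.job_done(): hands the job in; it is judged then, once.
The state is a dict: "t": time; "joints": joint angles; "qvel": joint speeds; "tau": joint torques, N m; "eef_pos": TCP position; "tcp_rot": TCP orientation; "ft_force": force on the tool from outside, world axes, zero at the start; "moment": the same for the moment, N m; "opening": opening from 0.0 (shut) to 1.0 (fully open); "grip_force": force on a finger pad.
Only numpy, scipy, OpenCV 4.12 (cv2) and the standard library are available. Lean on these libraries where they do the work, as an engineer would, in place of code of your own. Each camera call takes 0.05 s, during which the arm holds its last target. There are 200 camera calls.

## Working session

There is one attempt and no reset: what is moved stays moved. The work goes in short steps, Python scripts to look and compute and a tool call to move; the robot and the scene stay as the last step left them, time stands still between calls to the robot, and variables do not carry over. Pictures are saved under pics/ and viewed, at most 10 in all, crops included, and the job is handed in when it is done.

Besides the shell and the picture viewer there is one more tool, called after ">>>" as name([rows], argument=value, ...), one row to a line, values as JSON. carry_out: Moves the arm, as the interface text tells. Its arguments: {"type":"object","properties":{"series":{"type":"array","items":{"type":"array","items":{"type":"number"}}}},"required":["series"]}

```bash
mkdir -p pics
cat > h.py <<'E'
import numpy as np,cv2
from cell import env
def grab(n):
    im,d=env.read_camera(n); cv2.imwrite(f'pics/{n}_raw.png',im[:,:,::-1]); np.save(f'pics/{n}_d.npy',d); return im,d
def cal(n):
    c=env.get_calibration(n); return np.array(c['intrinsics']),np.array(c['cam_to_world'])
def pts(n,d):
    K,T=cal(n); v,u=np.mgrid[:d.shape[0],:d.shape[1]]
    P=np.stack([(u-K[0,2])/K[0,0]*d,-(v-K[1,2])/K[1,1]*d,-d],-1)
    return P@T[:3,:3].T+T[:3,3]
E
python3 - <<'E'
from h import *
s=env.state();print(s['t'],s['eef_pos'],s['tcp_rot'],s['opening'])
a,_=grab('scene');b,_=grab('top')
print(env.get_calibration('top').keys())
for n in('scene','top'):print(cal(n))
E
```

```text
0.0 [ 264.97804243 -566.00744332  404.1552322 ] [-3.14043695e+00 -9.49769091e-05  4.37797899e-01] 1.001447868895313
dict_keys(['intrinsics', 'cam_to_world'])
(array([[364.58919343,   0.        , 316.0317137 ],
       [  0.        , 364.58919343, 200.42163846],
       [  0.        ,   0.        ,   1.        ]]), array([[-9.15901306e-01,  2.64565473e-01, -3.01877305e-01,
         2.31639953e+02],
       [-4.01235745e-01, -6.25161687e-01,  6.69464520e-01,
         6.07018836e+02],
       [-1.16049281e-02,  7.34287393e-01,  6.78739530e-01,
         8.05290961e+02],
       [ 0.00000000e+00,  0.00000000e+00,  0.00000000e+00,
         1.00000000e+00]]))
(array([[505.91297755,   0.        , 318.89872783],
       [  0.        , 505.91297755, 202.29980264],
       [  0.        ,   0.        ,   1.        ]]), array([[ 1.38425279e-01,  9.01566700e-01, -4.09897461e-01,
        -2.18771361e+02],
       [-9.90329157e-01,  1.29896256e-01, -4.87352383e-02,
        -1.56135273e+02],
       [ 9.30607761e-03,  4.12679595e-01,  9.10828715e-01,
         1.81296343e+03],
       [ 0.00000000e+00,  0.00000000e+00,  0.00000000e+00,
         1.00000000e+00]]))
```

View pics/top_raw.png

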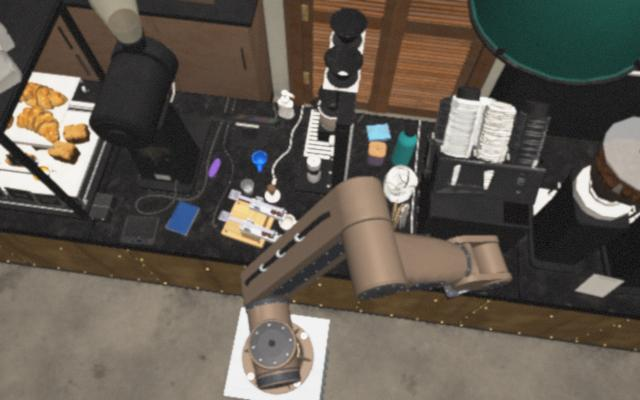

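View pics/scene_raw.png

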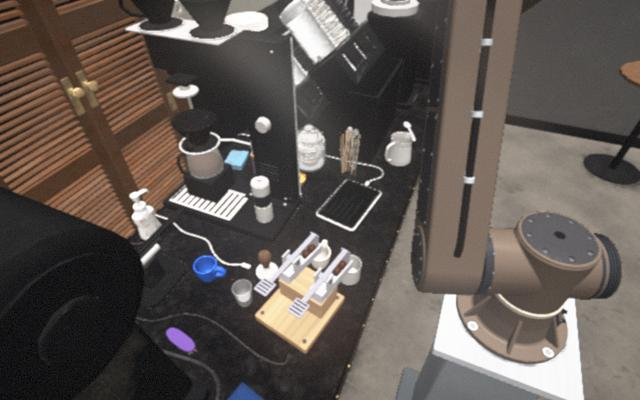

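The top view shows the dispenser at about (250,215), partly hidden by the arm. In the scene view its pads are at (265,287) and (298,308), and the cups at (322,257) and (350,270). I'll enlarge that area to identify the cups.

Run:
```python
from h import *
a=cv2.imread('pics/scene_raw.png')[220:350,220:390]
b=cv2.imread('pics/top_raw.png')[170:255,205:315]
a=cv2.resize(a,(680,520),interpolation=3);cv2.imwrite('pics/c1.png',a)
cv2.imwrite('pics/c2.png',cv2.resize(b,None,fx=6,fy=6,interpolation=3))
for n,ps in(('scene',[(265,287),(298,308),(322,257),(350,270),(241,292),(266,258)]),('top',[(227,219),(232,197),(288,222),(270,242)])):
    P=pts(n,np.load(f'pics/{n}_d.npy'))
    for u,v in ps: print(n,u,v,P[v,u].round(0))
```

```text
scene 265 287 [519. 244. 140.]
scene 298 308 [431. 262. 142.]
scene 322 257 [478.  28.  12.]
scene 350 270 [394.  33.   4.]
scene 241 292 [620. 214.  17.]
scene 266 258 [586. 133.  77.]
top 227 219 [425. 251. 134.]
top 232 197 [508. 249. 144.]
top 288 222 [493.  46.  12.]
top 270 242 [382.  91.  73.]
```

View pics/c1.png

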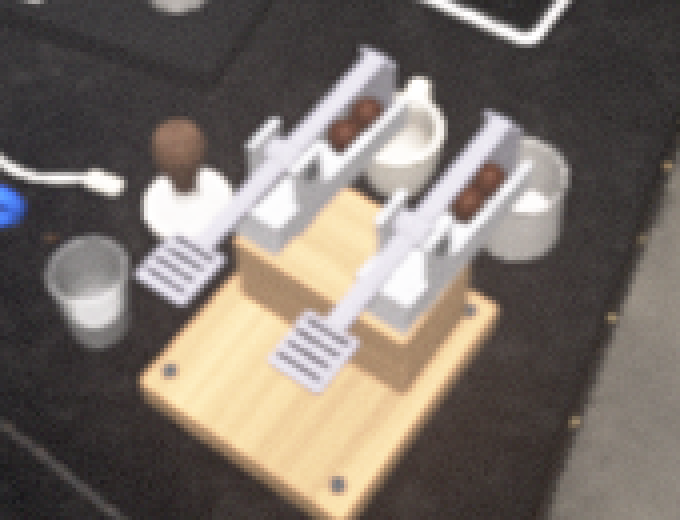

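View pics/c2.png

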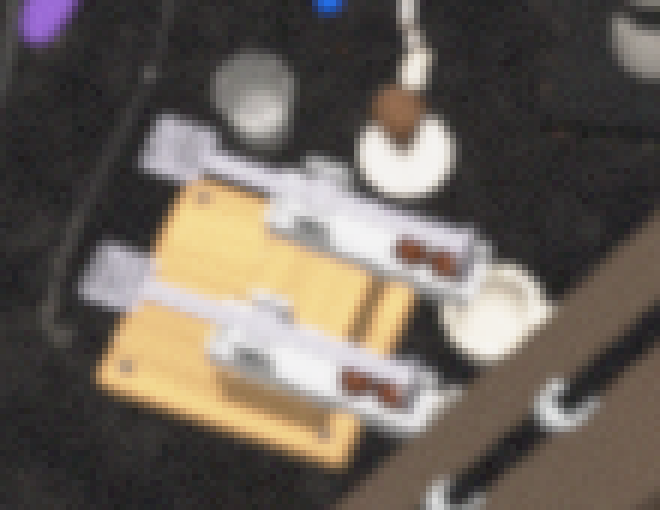

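Cup candidates in the scene crop:
- Far lane, (405,140): white, with a handle at (420,90), so this is the mug.
- Near lane, (525,200): grey, straight-sided, no handle, so this is the steel cup.
- Blue cup at the left edge: the look-alike, which I'll leave alone.

So the near lane is the one to serve. Its pad is at scene (298.7,307.5) and top (224,216). I'll measure it with rays cast onto z=139.

Run:
```python
from h import *
def ray(n,u,v,z):
    K,T=cal(n); d=T[:3,:3]@np.array([(u-K[0,2])/K[0,0],-(v-K[1,2])/K[1,1],-1]); o=T[:3,3]
    return o+d*(z-o[2])/d[2]
print('near',ray('scene',298.7,307.5,139).round(1),ray('top',224.2,215.8,139).round(1))
print('far',ray('scene',265,286.8,139).round(1),ray('top',234.8,194.5,139).round(1))
# depth cluster of pad: points 128..150 high near pads
for n in('scene','top'):
    P=pts(n,np.load(f'pics/{n}_d.npy'))
    for c in((428,256),(516,246)):
        m=(abs(P[...,2]-139)<10)&(np.hypot(P[...,0]-c[0],P[...,1]-c[1])<28)
        q=P[m]; print(n,c,len(q),q.mean(0).round(1),q.min(0).round(0),q.max(0).round(0))
# channel direction: balls (brown)
print('balls near',ray('scene',220+466/4,220+204/4,97).round(1),ray('scene',220+488/4,220+180/4,97).round(1))
s=env.state();print(s['eef_pos'],s['tcp_rot'])
```

```text
near [431.2 259.1 139. ] [433.6 261.9 139. ]
far [519.3 242.8 139. ] [521.7 241.8 139. ]
scene (428, 256) 306 [431.  256.9 138.8] [413. 228. 133.] [451. 279. 143.]
scene (516, 246) 245 [519.2 241.4 138.8] [501. 219. 135.] [539. 261. 142.]
top (428, 256) 98 [429.9 257.6 140.7] [411. 229. 132.] [451. 281. 149.]
top (516, 246) 88 [518.6 242.  141.3] [499. 219. 129.] [538. 262. 149.]
balls near [403.4 114.8  97. ] [397.7  93.2  97. ]
[ 264.94992247 -566.02153196  404.23377121] [-3.14058881e+00 -8.21552859e-05  4.37788473e-01]
```

Near pad is at about (432,260,139) and the far one at about (520,242,139). They are 90 mm apart, as they should be. I'll close the fingers and swing across on an arc that keeps x ≤ 450, clear of the brewer.

>>> carry_out([
  [0.04, -0.025, 0, 0, 0],
  [0.08, -0.05, 0, 0, 0],
  [0.12, -0.075, 0, 0, 0],
  [0.16, -0.1, 0, 0, 0],
  [0.2, -0.125, 0, 0, 0],
  [0.24, -0.15, 0, 0, 0],
  [0.265, -0.187, 0, 0, 0],
  [0.29, -0.225, 0, 0, 0],
  [0.315, -0.262, 0, 0, 0],
  [0.344, -0.298, 0, 0, 0],
  [0.365, -0.343, 0, 0, 0],
  [0.386, -0.388, 0, 0, 0],
  [0.407, -0.434, 0, 0, 0],
  [0.428, -0.479, 0, 0, 0],
  [0.45, -0.525, 0, 0, 0],
  [0.471, -0.57, 0, 0, 0],
  [0.486, -0.623, 0, 0, 0],
  [0.501, -0.677, 0, 0, 0],
  [0.501, -0.677, 0, 0, 0],
  [0.501, -0.677, 0, 0, 0],
])

```text
t: 2.6
eef_pos: [431.6, 259.4, 404.4]
tcp_rot: [3.141, 0.001, 0.439]
ft_force: [-0.3, 0.1, 0.0]
opening: 0.005
grip_force: 0.0
```

>>> carry_out([
  [0, 0, 0.03, 0, 0],
  [0, 0, 0.06, 0, 0],
  [0, 0, 0.06, 0, 0],
])

```text
t: 2.98
eef_pos: [432.0, 258.2, 343.4]
tcp_rot: [3.142, 0.004, 0.436]
ft_force: [-0.0, -0.1, -0.7]
opening: 0.001
grip_force: 0.0
```

Run:
```python
from h import *
print(env.state()['eef_pos'])
grab('scene');grab('top');grab('wrist')
a=cv2.imread('pics/scene_raw.png')[200:350,220:390]
a=cv2.resize(a,(680,600),interpolation=3)
cv2.imwrite('pics/c3.png',a)
b=cv2.imread('pics/top_raw.png')[170:260,205:315]
w=cv2.imread('pics/wrist_raw.png')
cv2.imwrite('pics/c4.png',np.hstack([cv2.resize(b,(440,360),interpolation=3),cv2.resize(w,(360,225)) if 0 else cv2.copyMakeBorder(cv2.resize(w,(360,225)),0,135,0,0,0)]))
```

```text
[431.97360299 258.2355248  343.44818918]
```

View pics/c3.png

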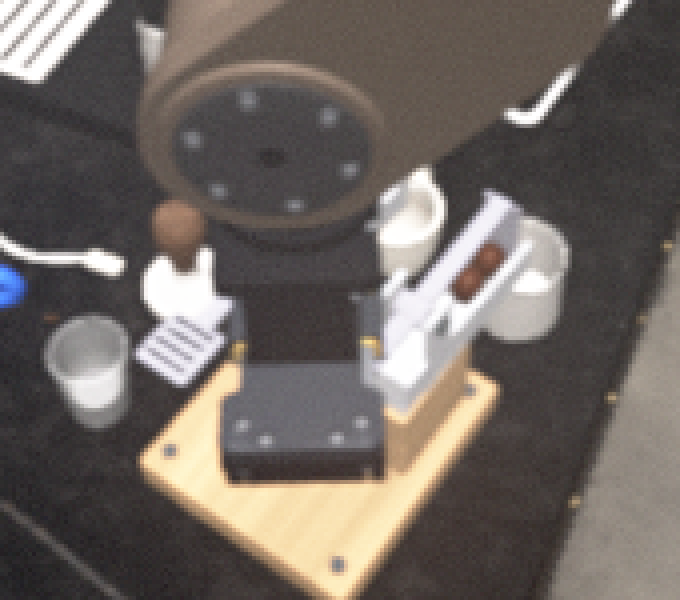

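View pics/c4.png

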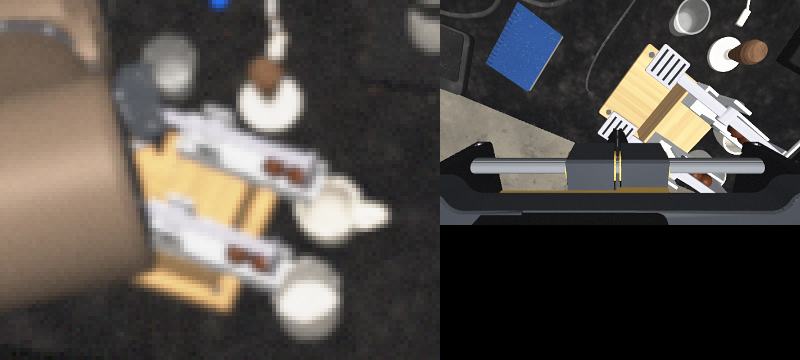

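The top view now shows the handle on the far cup at (375,215) of the composite, so that one is the mug. The near cup at (308,300) is the plain steel one. The wrist view shows the fingertips over the near pad, at about z 153. Next I press about 26 mm and hold.

>>> carry_out([
  [0, 0, 0.008, 0, 0],
  [0, 0, 0.016, 0, 0],
  [0, 0, 0.024, 0, 0],
  [0, 0, 0.032, 0, 0],
  [0, 0, 0.038, 0, 0],
  [0, 0, 0.041, 0, 0],
  [0, 0, 0.041, 0, 0],
  [0, 0, 0.041, 0, 0],
  [0, 0, 0.041, 0, 0],
  [0, 0, 0.041, 0, 0],
])

```text
t: 4.38
eef_pos: [431.7, 259.5, 303.8]
tcp_rot: [3.142, -0.0, 0.438]
ft_force: [-0.4, -0.0, 3.8]
opening: 0.008
grip_force: 2.0
```

Run:
```python
from h import *
s=env.state();print(s['eef_pos'],s['ft_force'])
grab('scene');grab('top')
a=cv2.imread('pics/scene_raw.png')[200:350,220:390]
b=cv2.imread('pics/top_raw.png')[190:260,225:315]
cv2.imwrite('pics/c5.png',np.hstack([cv2.resize(a,(453,400),interpolation=3),cv2.copyMakeBorder(cv2.resize(b,(347,270),interpolation=3),0,130,0,0,0)]))
```

```text
[431.69641976 259.51721651 303.80945497] [-0.42680217 -0.04916011  3.81341632]
```

View pics/c5.png

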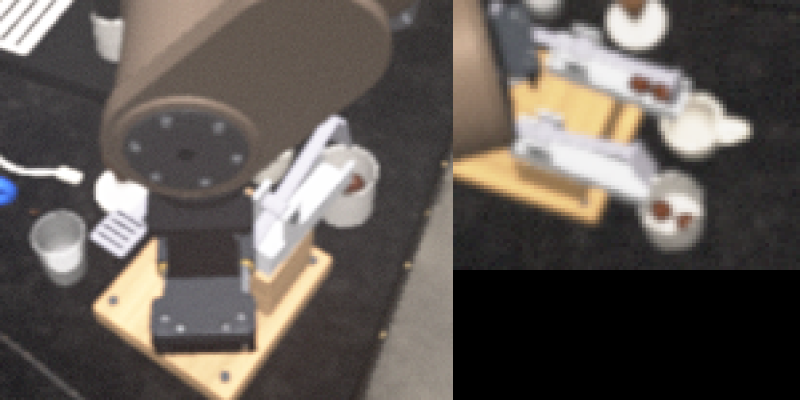

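The gate is up and both balls lie in the steel cup at (660,210) and (685,220) of the top view; the near channel is empty. I'll let go smoothly.

>>> carry_out([
  [0, 0, -0.008, 0, 0],
  [0, 0, -0.016, 0, 0],
  [0, 0, -0.024, 0, 0],
  [0, 0, -0.032, 0, 0],
  [0, 0, -0.045, 0, 0],
  [0, 0, -0.07, 0, 0],
  [0, 0, -0.1, 0, 0],
  [0, 0, -0.1, 0, 0],
  [0, 0, -0.1, 0, 0],
  [0, 0, -0.1, 0, 0],
])

```text
t: 5.72
eef_pos: [431.6, 259.4, 402.9]
tcp_rot: [3.142, 0.002, 0.438]
ft_force: [-0.2, -0.1, -0.1]
opening: 0.004
grip_force: 0.0
```

Run:
```python
from h import *
s=env.state();print(s['eef_pos'],s['ft_force'])
grab('scene');grab('top')
a=cv2.imread('pics/scene_raw.png')[200:350,220:390]
b=cv2.imread('pics/top_raw.png')[190:260,225:315]
cv2.imwrite('pics/c6.png',np.hstack([cv2.resize(a,(453,400),interpolation=3),cv2.copyMakeBorder(cv2.resize(b,(347,270),interpolation=3),0,130,0,0,0)]))
```

```text
[431.64668237 259.42124608 402.89091185] [-0.19786313 -0.1482593  -0.10973346]
```

View pics/c6.png

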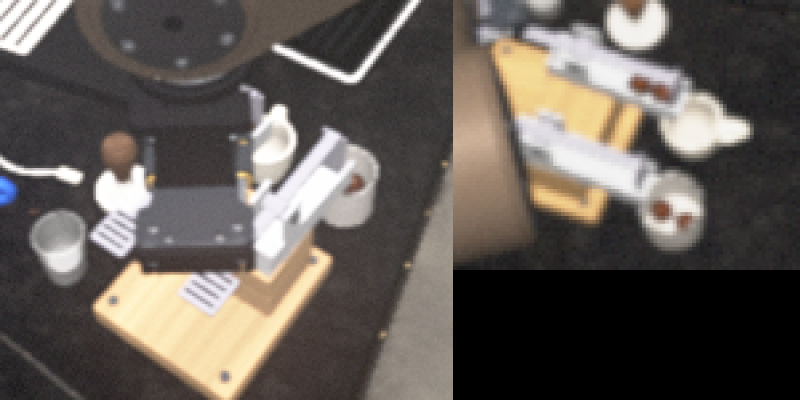

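The pad at (210,285) is back at rest, the gate is shut, both balls are in the steel cup, and the mug lane is unchanged. I'll hand in now.

```bash
python3 -c "
from cell import env
print(env.job_done())"
```

```text
the job is handed in; nothing more can be done
None
```

I pressed the near lane's pad, both of its balls rolled into the plain steel cup, and the gate is shut again; the mug lane was left alone and the job is handed in (no verdict was returned).

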